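# Reload the sprung cup dispenser

## Robot

A 6-joint arm with a two-finger parallel gripper is mounted at the origin on a cart in front of the work surface, level with it; the furniture and walls round the work are solid. World frame = base frame: x ahead of the robot, y to its left, z up, the work surface at z = 0. Lengths are in m, angles in rad, forces in N, time in s.
With the tool pointing down it reaches from about 0.35 to 1 m from the base axis. Payload 7.1 kg.
Tool frame: the origin (TCP) lies at the very end of the fingers, on their centre line; the grasp point (between the pads) lies 19 mm behind it (ctrl.grip_point_offset is the distance from the TCP to the grasp point, in m); z points along the fingers, y is the line along which they close (so a half turn about z gives the same grasp; the last joint's range is limited). The gripper opens to 85 mm and grips with 20 to 120 N. Pads are 22 mm wide; open, the fingers measure 114 mm over their backs; the gripper's body (76 mm by 85 mm) begins 54 mm behind the grasp point. The pads swing forward as they close: fully open they stand 13 mm farther back than shut.
Start: joints at [-1.223, 0.423, 1.63, -0, 1.089, -0.019], TCP at [0.224, -0.583, 0.204] pointing down, gripper open.
Joint ranges: [-3, 3], [-0.9, 2.11], [0.09, 2.58], [-1.31, 4.45], [0.11, 2.69], [-2.54, 2.54]. Speed limits (rad/s): [2.39, 2.39, 3.01, 3.14, 3.14, 3.14].

## Interface

Orientations are given as a 3x3 rotation matrix whose columns are the frame's x, y, z axes.
In Python, from rig import ctrl gives the robot as it stands. The module is installed in compiled form; this text tells all that it offers.
- The arm moves only by the tool arm_command, never from a script. Its argument "deltas" is a list of rows, each an object of numbers: "claw": the finger opening in m, from 0 to 0.0854; "x", "y", "z": the shift along the tool's x, y, z in m; "turn": the turn about the tool's z in degrees. A call has 1 to 5 rows; each row shifts and turns the commanded pose from where the row before left it, along the tool's axes as they then stand; what a row does not reach is not made up. A row lasts 1/10 s, in which the tool goes at most 50 mm and 8.59 degrees, less where a joint would pass 70% of its speed; a pose out of reach is approached as far as the arm can. A call with a gripper value outside its range is refused whole. The fingers move at their own pace and stop on an object; "newtons" is the grip in N (left out, the last holds). Time passes only in rows, so rows that do not move let the fingers close. It gives the time, the measured TCP pose, the force, the opening and the grip force at its end, in the units of the state.
- ctrl.get_obs(): the state, without advancing time (a new reading comes with each control period).
- ctrl.read_camera(name): name is "scene" or "side" or "wrist"; returns the picture (400x640x3 uint8, blue, green, red); there is no depth.
- ctrl.get_calibration(name): a dict with "fx", "fy", "cx", "cy" (pixels), "k1" (the pictures are not rectified: a ray, as slopes to the right and down, at radius r is drawn at 1 + k1 r^2 times it, then the intrinsics apply), "position" and "orientation" of the camera in the world; the wrist camera has in their place "tool_from_camera" (4x4, takes a point from camera to tool coordinates, whose origin is the TCP and whose axes are the flange's). Camera axes: x right, y down, z forward; pixel columns grow to the right and rows downward; lengths in m; the calibration is good to about 2 mm. A picture is of the moment at which its call begins: read the wrist's pose just before it. get_calibration takes no time and is no camera call.
- ctrl.job_done(): hands the job in; it is judged then, once.
The state is a dict: "time_s": time; "qpos": joint angles; "dq": joint speeds; "joint_torque": joint torques, N m; "ee_pos": TCP position; "ee_rot": TCP orientation; "contact_force": force on the tool from outside, world axes, zero at the start; "ft_torque": the same for the moment, N m; "grip_width": opening from 0.0 (shut) to 1.0 (fully open); "finger_force": force on a finger pad.
Only numpy, scipy, OpenCV 4.12 (cv2) and the standard library are available. Lean on these libraries where they do the work, as an engineer would, in place of code of your own. Each camera call takes 0.05 s, during which the arm holds its last target. There are 200 camera calls.

## Task

Reload the spring-loaded cup dispenser with the two small washed cups from the drying mat: put each cup, mouth down, over the cup already in there and push the pile down until the new cup's rim snaps in under the catches and stays. When you are done both cups must be held down in the dispenser; leave the large cup and the milk pitcher standing where they are.

Things in the scene. Friction and masses are not known exactly. Their poses are not given: they have to be found in the camera images.
- dispenser: Cup dispenser, fixed: round dark steel base 148 mm across, 18 mm high; cage of six upright steel rods; round-bar top ring, 87 mm clear inside, its top 142 mm above the counter; three black catch boxes outside the ring (to 74 mm from the axis, 145 mm high). In the cage a platform rides on a coil spring. Origin: centre of the underside; z up along the cage's axis.
- dispenser_catch (a point): Point on the dispenser's axis just under the catches, 114 mm above the counter. The mouth plane (origin) of the topmost held cup ends 2 to 7 mm below this point. To seat a cup, press its origin to 12 to 15 mm below this point (never over 17), then let go. A cup merely set on the pile stays about 20 mm above it.
- catch0 (a joint): One of three sprung metal catches, 120 degrees apart below the top ring, sticking in to 35.5 mm from the axis; 0 = sprung in, grows (m) as it is pushed outwards. Its upper face is a ramp from 131 down to 118 mm above the counter: a cup's lip pressed down on it pushes it out about 5 mm, then it springs back over the lip and keeps it from rising.
- platform (a joint): Sinking of the sprung platform, m: 0 = upper stop, as with the one cup in it at the start; 0.066 = lower stop. Each further held cup adds 0.024: about 0.023 with two cups, 0.047 with three. Spring force about 5 N at 0, plus 130 N per m. Pressing a cup in past the catches takes about 8 to 18 N in all.
- cup_in: Small brown cup already in the dispenser, mouth down on the platform, its foot sticking out at the top; same shape as cup_a. New cups go over it. Origin: centre of its mouth.
- cup_a: Small brown footed cup, no handle, mouth down on the mat, 66 mm high. Origin: centre of its mouth (underside here); z up to its foot. Rim lip 80 mm across, 6 mm thick; bowl narrows upwards from 72 to 55 mm; on top a straight round foot 44 mm across, from 46 to 66 mm above the mouth: grip there. Put over an equal cup it stands 24 mm higher than that one. 0.1 to 0.2 kg.
- cup_b: Second small brown cup to be loaded, standing on the mat; same shape, origin and weight as cup_a.
- cup_large: Large cup of the same form, 89 mm high, rim 108 mm across, foot 59 mm: too big for the dispenser. It stays on the mat. Origin: centre of its mouth (underside); z up.
- drying_mat: Black ribbed rubber mat fixed on the counter, 130 x 330 mm (long side along its y), 5 mm thick. cup_a, cup_b and cup_large stand on it in a row, centres about 100 mm apart, in any order. Origin: centre of its underside.
- milk_pitcher: Steel milk pitcher, 92 x 127 x 111 mm, loose, standing behind the work; a bystander. Origin: centre of its underside.

How it is judged:
By the outcome, as a careful person would: the job done as asked, in the order asked, and still so for the second after the job is handed in, with the robot touching nothing.
It also fails if it takes over 51 s, if anything falls off the work surface, if the arm or the gripper's body presses on something with over 40 N, if the wrist force passes 120 N, or if a joint passes its speed limit or range.

## Working session

There is one attempt and no reset: what is moved stays moved. The work goes in short steps, Python scripts to look and compute and a tool call to move; the robot and the scene stay as the last step left them, time stands still between calls to the robot, and variables do not carry over. Pictures are saved under pics/ and viewed, at most 10 in all, crops included, and the job is handed in when it is done.

Besides the shell and the picture viewer there is one more tool, called as a command line: name --argument value ..., lists and objects as JSON in quotes. arm_command: Moves the arm, as the interface text tells. Its arguments: {"type":"object","properties":{"deltas":{"type":"array","items":{"type":"object","properties":{"claw":{"type":"number"},"x":{"type":"number"},"y":{"type":"number"},"z":{"type":"number"},"turn":{"type":"number"}}}},"newtons":{"type":"number"}},"required":["deltas"]}

```bash
mkdir -p pics; python3 - <<'E'
from rig import ctrl
import cv2,numpy as np
o=ctrl.get_obs(); print(o['time_s'],o['ee_pos'],np.round(o['ee_rot'],3).tolist(),ctrl.grip_point_offset)
for n in('scene','side'):
    im=ctrl.read_camera(n); cv2.imwrite(f'pics/{n}0.png',im)
    c=ctrl.get_calibration(n); print(n,{k:np.round(v,4).tolist() for k,v in c.items()})
print(ctrl.get_calibration('wrist'))
E
```

```text
0.0 [ 0.22395383 -0.58285281  0.20310313] [[0.934, 0.359, -0.001], [0.359, -0.934, 0.002], [0.0, -0.002, -1.0]] 0.0187
scene {'fx': 402.1726, 'fy': 402.1726, 'cx': 320.3865, 'cy': 205.0048, 'k1': -0.0915, 'position': [0.2041, 0.5051, 0.7637], 'orientation': [[-0.7679, -0.475, 0.4297], [-0.6403, 0.5496, -0.5367], [0.0188, -0.6873, -0.7262]]}
side {'fx': 483.3004, 'fy': 483.3004, 'cx': 322.1316, 'cy': 201.7653, 'k1': -0.092, 'position': [0.6596, -1.0684, 0.8846], 'orientation': [[0.9981, 0.0466, -0.0404], [0.0601, -0.5884, 0.8063], [0.0138, -0.8072, -0.5901]]}
{'fx': 349.4556168379883, 'fy': 349.4556168379883, 'cx': 315.2815655604381, 'cy': 201.43712050001935, 'k1': 0.0005273441336733733, 'tool_from_camera': array([[ 5.06414890e-04, -9.58381169e-01, -2.85491293e-01,
         7.22979298e-02],
       [ 9.99999872e-01,  4.81400334e-04,  1.57797490e-04,
         1.08039921e-03],
       [-1.37945393e-05, -2.85491337e-01,  9.58381290e-01,
        -1.70617492e-01],
       [ 0.00000000e+00,  0.00000000e+00,  0.00000000e+00,
         1.00000000e+00]])}
```

View pics/scene0.png

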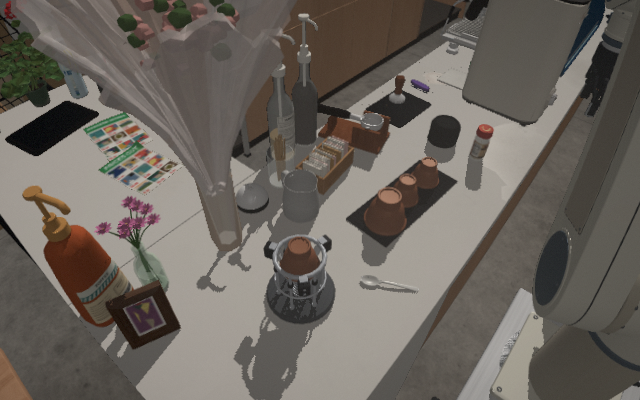

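View pics/side0.png

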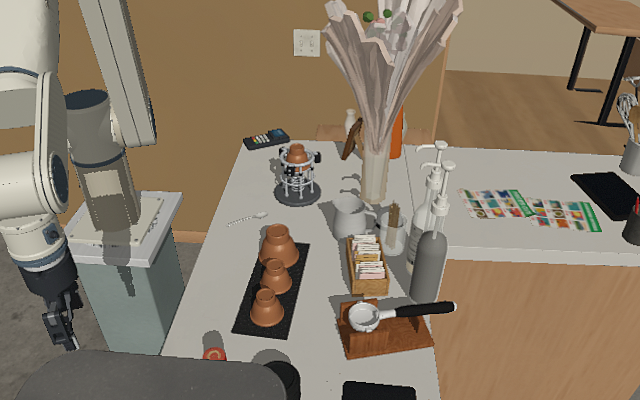

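Scene view: dispenser cup foot at about (299,243), large cup (385,197), small cups (405,180) and (428,162). Side view: the same things at (297,147), (279,231), (273,264) and (265,293). I'll crop in to find the foot tops.

```bash
cat > h.py <<'E'
import numpy as np,cv2
from rig import ctrl
def pose(n,o=None):
    c=ctrl.get_calibration(n)
    if n=='wrist':
        T=np.eye(4);T[:3,:3]=o['ee_rot'];T[:3,3]=o['ee_pos'];T=T@np.array(c['tool_from_camera'])
        return c,T[:3,3],T[:3,:3]
    return c,np.array(c['position']),np.array(c['orientation'])
def ray(n,uv,o=None):
    c,p,R=pose(n,o)
    K=np.array([[c['fx'],0,c['cx']],[0,c['fy'],c['cy']],[0,0,1]])
    s=cv2.undistortPoints(np.array([[uv]],float),K,np.array([c['k1'],0,0,0,0.]))[0,0]
    return p,R@np.array([*s,1.])
def plane(n,uv,z,o=None):
    p,d=ray(n,uv,o); return p+d*(z-p[2])/d[2]
def tri(r1,r2):
    (p,d),(q,e)=r1,r2
    t=np.linalg.lstsq(np.stack([d,-e],1),q-p,rcond=None)[0]
    a,b=p+d*t[0],q+e*t[1]; return (a+b)/2,np.linalg.norm(a-b)
def brown(im):
    h=cv2.cvtColor(im,cv2.COLOR_BGR2HSV)
    return cv2.inRange(h,(4,90,40),(14,255,255))
E
python3 - <<'E'
import cv2,numpy as np
a=cv2.imread('pics/scene0.png')[140:340,250:470];b=cv2.imread('pics/side0.png')[130:340,220:340]
a=cv2.resize(a,None,fx=2,fy=2,interpolation=2);b=cv2.resize(b,None,fx=2.8,fy=2.8,interpolation=2)
H=max(a.shape[0],b.shape[0]);p=lambda i:cv2.copyMakeBorder(i,0,H-i.shape[0],0,0,0)
cv2.imwrite('pics/crop.png',np.hstack([p(a),p(b)]))
E
```

```text
(no output)
```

View pics/crop.png

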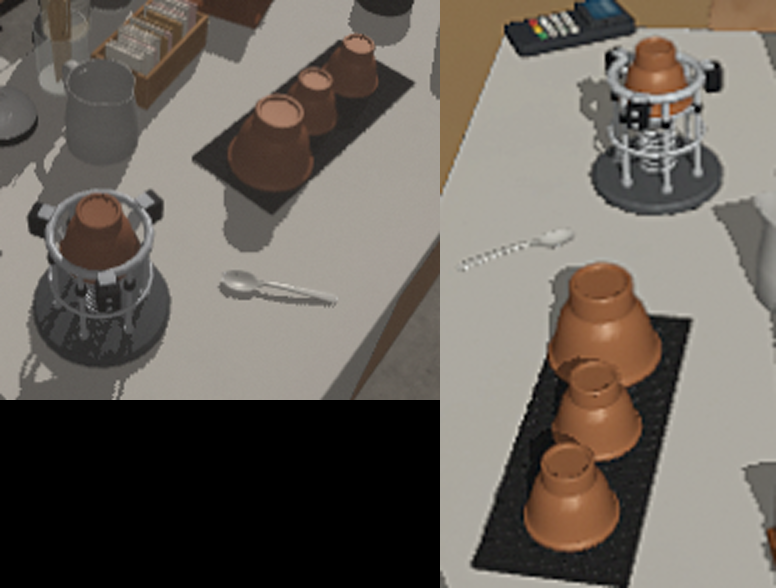

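The crop shows the foot-top centres. In the scene view: large (390,195), middle (408,179.5), far (429.5,162.5), dispenser (299.5,244), ring (300.5,258). In the side view: (277.5,230), (275.7,264.3), (265.7,294.6), (296.8,146.4), ring (298.6,161.4).

```bash
python3 - <<'E'
from h import *
P={'large':((390,195),(277.5,230)),'mid':((408,179.5),(275.7,264.3)),'far':((429.5,162.5),(265.7,294.6)),'disp':((299.5,244),(296.8,146.4)),'ring':((300.5,258),(298.6,161.4))}
for k,(a,b) in P.items():
    x,e=tri(ray('scene',a),ray('side',b)); print(k,x.round(4),round(e,4), 'bearing',np.degrees(np.arctan2(x[1],x[0])).round(1))
for k,a,b in(('pitcher',(299,195),(349,215)),('vase low',(222,220),(376,170)),('vase rim',(80,30),(325,10)),):
    x,e=tri(ray('scene',a),ray('side',b)); print(k,x.round(3),round(e,3))
E
```

```text
large [ 0.4976 -0.1215  0.095 ] 0.0029 bearing -13.7
mid [ 0.5048 -0.2222  0.0704] 0.0047 bearing -23.8
far [ 0.4958 -0.3207  0.0689] 0.0037 bearing -32.9
disp [0.5191 0.1713 0.1748] 0.0017 bearing 18.3
ring [0.5228 0.1676 0.1249] 0.0045 bearing 17.8
pitcher [ 0.681 -0.004  0.064] 0.002
vase low [0.752 0.186 0.089] 0.02
vase rim [0.607 0.351 0.567] 0.091
```

```bash
cat >> h.py <<'E'
def plan(p,yaw,o=None,per=0.045):
    """print tool-axis rows leading to position p and yaw (deg) of tool x, tool down"""
    o=o or ctrl.get_obs(); q=np.array(o['ee_pos']);y=np.degrees(np.arctan2(o['ee_rot'][1][0],o['ee_rot'][0][0]))
    n=max(1,int(np.ceil(max(np.linalg.norm(p-q)/per,abs(yaw-y)/8.5))))
    d=(p-q)/n;t=(yaw-y)/n
    print('now',q.round(4),'yaw',round(y,1),'t',o['time_s'],'n',n)
    for i in range(n):
        a=np.radians(y+t*i);c,s=np.cos(a),np.sin(a)
        print({'x':round(c*d[0]+s*d[1],4),'y':round(s*d[0]-c*d[1],4),'z':round(-d[2],4),'turn':round(-t,2)})
E
python3 - <<'E'
from h import *
plan(np.array([0.497,-0.325,0.19]),90)
E
```

```text
now [ 0.224  -0.5829  0.2032] yaw 21.0 t 0.1 n 9
{'x': np.float64(0.0386), 'y': np.float64(-0.0159), 'z': np.float64(0.0015), 'turn': np.float64(-7.66)}
{'x': np.float64(0.0404), 'y': np.float64(-0.0106), 'z': np.float64(0.0015), 'turn': np.float64(-7.66)}
{'x': np.float64(0.0414), 'y': np.float64(-0.0051), 'z': np.float64(0.0015), 'turn': np.float64(-7.66)}
{'x': np.float64(0.0417), 'y': np.float64(0.0005), 'z': np.float64(0.0015), 'turn': np.float64(-7.66)}
{'x': np.float64(0.0413), 'y': np.float64(0.006), 'z': np.float64(0.0015), 'turn': np.float64(-7.66)}
{'x': np.float64(0.0401), 'y': np.float64(0.0115), 'z': np.float64(0.0015), 'turn': np.float64(-7.66)}
{'x': np.float64(0.0382), 'y': np.float64(0.0167), 'z': np.float64(0.0015), 'turn': np.float64(-7.66)}
{'x': np.float64(0.0357), 'y': np.float64(0.0217), 'z': np.float64(0.0015), 'turn': np.float64(-7.66)}
{'x': np.float64(0.0324), 'y': np.float64(0.0262), 'z': np.float64(0.0015), 'turn': np.float64(-7.66)}
```

arm_command --deltas '[{"x": 0.039, "y": -0.016, "z": 0.001, "turn": -7.7}, {"x": 0.04, "y": -0.011, "z": 0.002, "turn": -7.7}, {"x": 0.041, "y": -0.005, "z": 0.001, "turn": -7.7}, {"x": 0.042, "y": 0.0, "z": 0.002, "turn": -7.7}, {"x": 0.041, "y": 0.006, "z": 0.001, "turn": -7.7}]'

```text
$.deltas[0]: bad value
```

arm_command --deltas '[{"x": 0.04, "y": 0.012, "z": 0.001, "turn": -7.7}, {"x": 0.038, "y": 0.017, "z": 0.002, "turn": -7.7}, {"x": 0.036, "y": 0.022, "z": 0.001, "turn": -7.7}, {"x": 0.032, "y": 0.026, "z": 0.002, "turn": -7.4}, {}]'

```text
$.deltas[0]: bad value
```

```bash
python3 - <<'E'
from h import *
o=ctrl.get_obs(); im=ctrl.read_camera('wrist'); cv2.imwrite('pics/w1.png',im)
import pickle; pickle.dump(o,open('o1.pkl','wb'))
print(o['time_s'],o['ee_pos'],np.round(o['ee_rot'],3).tolist(),o['contact_force'])
E
```

```text
0.1 [ 0.22399754 -0.58291604  0.20321878] [[0.933, 0.359, -0.0], [0.359, -0.933, 0.001], [0.0, -0.001, -1.0]] [-0.18503198  0.64599071  0.1543174 ]
```

View pics/w1.png

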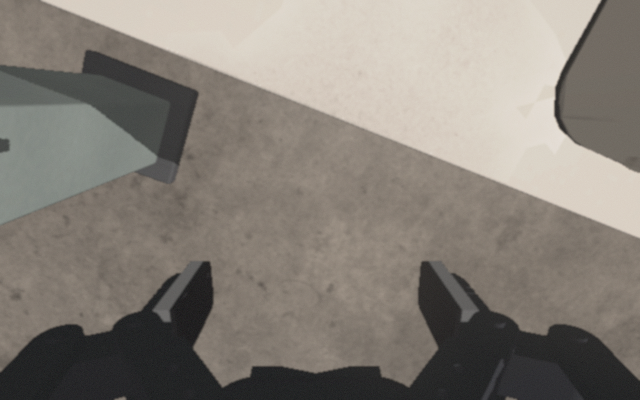

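Both calls were refused, probably because "claw" was missing, so the arm hasn't moved. The picture shows a grey appliance at the right, with an edge near (560,120). I'll check its position before crossing.

```bash
python3 - <<'E'
from h import *
for uv in((463,98),(515,122),(545,110),(560,95)): print(uv,plane('scene',uv,0)[:2].round(3),plane('scene',uv,.2)[:2].round(3))
for uv in ((20,375),(100,352),(270,365),(290,400)): print('side',uv,plane('side',uv,.0)[:2].round(3),plane('side',uv,.4)[:2].round(3))
o=ctrl.get_obs()
for uv in((560,120),(640,170)): print(plane('wrist',uv,0,o)[:2].round(3),plane('wrist',uv,.2,o)[:2].round(3))
E
```

```text
(463, 98) [ 0.607 -0.809] [ 0.501 -0.465]
(515, 122) [ 0.403 -0.794] [ 0.351 -0.454]
(545, 110) [ 0.345 -0.951] [ 0.308 -0.57 ]
(560, 95) [ 0.333 -1.105] [ 0.299 -0.684]
side (20, 375) [-0.007 -0.537] [ 0.294 -0.777]
side (100, 352) [ 0.144 -0.459] [ 0.377 -0.735]
side (270, 365) [ 0.524 -0.458] [ 0.585 -0.734]
side (290, 400) [ 0.575 -0.537] [ 0.613 -0.777]
[ 0.362 -0.804] [ 0.325 -0.673]
[ 0.348 -0.914] [ 0.318 -0.724]
```

arm_command --deltas '[{"claw": 0.085, "x": 0.0, "y": 0.0, "z": 0.0, "turn": -7.7}]'

```text
time_s: 0.25
ee_pos: [0.2241, -0.5831, 0.2035]
ee_rot: [[0.876, 0.482, -0.0], [0.482, -0.876, 0.001], [0.0, -0.001, -1.0]]
contact_force: [0.7, 0.3, 0.3]
grip_width: 0.992
finger_force: 0.0
```

The appliance lies at y < -0.75, clear of the path.

arm_command --deltas '[{"claw": 0.085, "x": 0.044, "y": -0.012, "z": 0.002, "turn": -7.7}, {"claw": 0.085, "x": 0.045, "y": -0.006, "z": 0.002, "turn": -7.7}, {"claw": 0.085, "x": 0.046, "y": 0.0, "z": 0.002, "turn": -7.7}, {"claw": 0.085, "x": 0.046, "y": 0.006, "z": 0.002, "turn": -7.7}, {"claw": 0.085, "x": 0.045, "y": 0.013, "z": 0.002, "turn": -7.7}]'

```text
time_s: 0.75
ee_pos: [0.3907, -0.422, 0.1937]
ee_rot: [[0.382, 0.924, -0.0], [0.924, -0.382, 0.0], [0.0, -0.0, -1.0]]
contact_force: [0.7, -0.4, 0.2]
grip_width: 0.994
finger_force: 0.0
```

arm_command --deltas '[{"claw": 0.085, "x": 0.043, "y": 0.019, "z": 0.002, "turn": -7.7}, {"claw": 0.085, "x": 0.04, "y": 0.024, "z": 0.002, "turn": -7.7}, {"claw": 0.085, "x": 0.036, "y": 0.029, "z": 0.0, "turn": -7.4}, {"claw": 0.085, "x": 0.0, "y": 0.0, "z": 0.0, "turn": 0.0}, {"claw": 0.085, "x": 0.0, "y": 0.0, "z": 0.0, "turn": 0.0}]'

```text
time_s: 1.25
ee_pos: [0.4914, -0.3259, 0.1896]
ee_rot: [[-0.002, 1.0, -0.001], [1.0, 0.002, 0.0], [0.0, -0.001, -1.0]]
contact_force: [-1.0, -0.0, 0.4]
grip_width: 0.997
finger_force: 0.0
```

```bash
python3 - <<'E'
from h import *
o=ctrl.get_obs(); im=ctrl.read_camera('wrist'); cv2.imwrite('pics/w2.png',im)
print(o['time_s'],o['ee_pos'],np.round(o['ee_rot'],3).tolist())
for c in cv2.findContours(brown(im),cv2.RETR_EXTERNAL,cv2.CHAIN_APPROX_NONE)[0]:
    if cv2.contourArea(c)>400: print(cv2.contourArea(c),cv2.boundingRect(c))
E
```

```text
1.25 [ 0.4914461  -0.32593544  0.18961529] [[-0.002, 1.0, -0.001], [1.0, 0.002, 0.0], [0.0, -0.001, -1.0]]
10992.0 (480, 137, 160, 155)
4763.0 (282, 127, 79, 80)
6132.5 (287, 15, 87, 93)
4678.5 (525, 0, 115, 94)
```

View pics/w2.png

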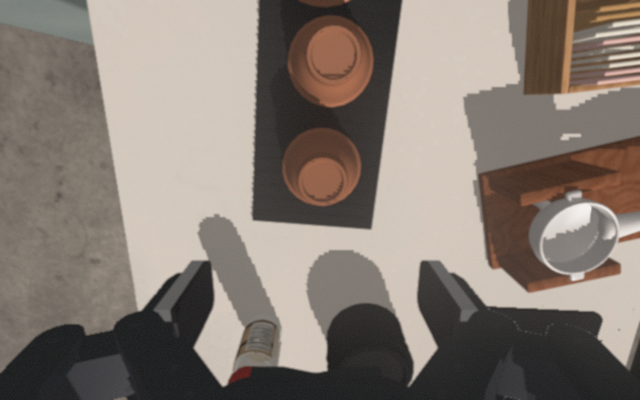

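The far cup's foot is at about (323,178) with its rim near (321,167). The middle cup's foot is at about (331,55). The dome and bottle lie behind the gripper.

```bash
python3 - <<'E'
from h import *
o=ctrl.get_obs()
for n,w,s,uv in(('far',(323,178),(265.7,294.6),(429.5,162.5)),('mid',(331.5,55),(275.7,264.3),(408,179.5))):
    print(n,plane('wrist',w,.071,o).round(4),[ (x.round(4),round(e,4)) for x,e in (tri(ray('wrist',w,o),ray('side',s)),tri(ray('wrist',w,o),ray('scene',uv)))])
print('rim far',plane('wrist',(321.3,167),.009,o))
print('dome',plane('wrist',(370,345),.08,o),'bottle',plane('wrist',(255,345),.1,o))
E
```

```text
far [ 0.4972 -0.3206  0.071 ] [(array([ 0.4975, -0.3209,  0.0697]), np.float64(0.0005)), (array([ 0.4959, -0.322 ,  0.0676]), np.float64(0.003))]
mid [ 0.5031 -0.224   0.071 ] [(array([ 0.5052, -0.2236,  0.0719]), np.float64(0.0044)), (array([ 0.5031, -0.2239,  0.0692]), np.float64(0.0002))]
rim far [ 0.49674237 -0.32314728  0.009     ]
dome [ 0.54296617 -0.48126055  0.08      ] bottle [ 0.43749771 -0.46533504  0.1       ]
```

arm_command --deltas '[{"claw": 0.085, "x": 0.0045, "y": 0.0055, "z": 0.035, "turn": 0}, {"claw": 0.085, "x": 0, "y": 0, "z": 0.04, "turn": 0}, {"claw": 0.08, "x": 0, "y": 0, "z": 0.035, "turn": 0}, {"claw": 0.07, "x": 0, "y": 0, "z": 0.02, "turn": 0}, {"claw": 0.065, "x": 0, "y": 0, "z": 0.007, "turn": 0}]'

```text
time_s: 1.8
ee_pos: [0.4939, -0.3226, 0.0505]
ee_rot: [[0.003, 1.0, -0.004], [1.0, -0.003, 0.002], [0.002, -0.004, -1.0]]
contact_force: [0.5, 0.0, 1.0]
grip_width: 0.762
finger_force: 0.0
```

arm_command --deltas '[{"claw": 0.06, "x": 0, "y": 0, "z": 0, "turn": 0}, {"claw": 0.03, "x": 0, "y": 0, "z": 0, "turn": 0}, {"claw": 0.03, "x": 0, "y": 0, "z": 0, "turn": 0}, {"claw": 0.03, "x": 0, "y": 0, "z": 0, "turn": 0}, {"claw": 0.03, "x": 0, "y": 0, "z": 0, "turn": 0}]' --newtons 60

```text
time_s: 2.3
ee_pos: [0.4969, -0.3227, 0.0538]
ee_rot: [[-0.0, 1.0, 0.001], [1.0, 0.0, -0.001], [-0.001, 0.001, -1.0]]
contact_force: [0.0, -0.3, 0.2]
grip_width: 0.35
finger_force: 0.0
```

The opening reads 0.35 with no force on the pads. I'll look before doing anything else.

```bash
python3 - <<'E'
from h import *
im=ctrl.read_camera('wrist'); o=ctrl.get_obs();s=ctrl.read_camera('side')
print(o['grip_width'],o['finger_force'],o['ee_pos'])
b=cv2.resize(s[210:350,190:340],None,fx=2.85,fy=2.85,interpolation=2)
cv2.imwrite('pics/w3.png',np.hstack([im[:399,140:500],b[:399]]))
E
```

```text
0.35324748735936184 0.0 [ 0.49684033 -0.32255001  0.05360168]
```

View pics/w3.png

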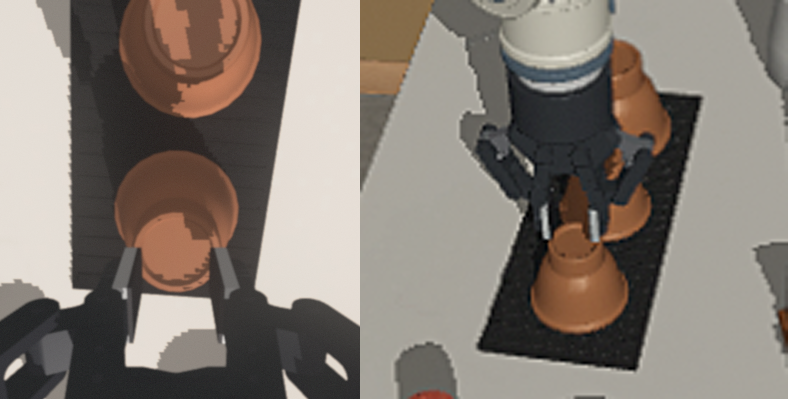

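The fingers look as if they closed above the foot. I'll check where the tips really are against the tool model.

```bash
python3 - <<'E'
from h import *
c=ctrl.get_calibration('wrist');T=np.linalg.inv(c['tool_from_camera'])
for z in(0,-.01,-.019,-.03):
    for y in(.015,):
        p=(T@[0,y,z,1])[:3]; q=(T@[0.011,y,z,1])[:3]
        print(z,[c['fx']*v[0]/v[2]+c['cx'] for v in(p,q)],[c['fy']*v[1]/v[2]+c['cy'] for v in(p,q)])
o=ctrl.get_obs()
print('foot now',plane('wrist',(318,248),.071,o), 'tip mid on tool', o['ee_pos'])
print('rim',plane('wrist',(317,205),.008,o))
for z in (.05,.06,.07,.08): print(z,plane('side',(190+(570-360)/2.85,210+237/2.85),z))
E
```

```text
0 [np.float64(343.498388963305), np.float64(343.9987367629937)] [np.float64(239.08108210594366), np.float64(219.34941035499003)]
-0.01 [np.float64(345.03735163607723), np.float64(345.5939142571658)] [np.float64(246.86686225172832), np.float64(226.1728687665125)]
-0.019 [np.float64(346.5746721835187), np.float64(347.1904344617593)] [np.float64(254.64433470621987), np.float64(233.00207069482414)]
-0.03 [np.float64(348.68581147791554), np.float64(349.38784525336195)] [np.float64(265.3248188362814), np.float64(242.40161476080468)]
foot now [ 0.49817303 -0.3197058   0.071     ] tip mid on tool [ 0.49672988 -0.32248801  0.0534236 ]
rim [ 0.49798866 -0.317767    0.008     ]
0.05 [ 0.48847612 -0.29863787  0.05      ]
0.06 [ 0.49052635 -0.30786091  0.06      ]
0.07 [ 0.49257659 -0.31708395  0.07      ]
0.08 [ 0.49462683 -0.32630699  0.08      ]
```

The tips lie about 22–27 mm behind the stated TCP: the side view puts them at z≈0.076 and the wrist view agrees. I'll open, go 20 mm deeper and close again.

arm_command --deltas '[{"claw": 0.07, "x": 0, "y": 0, "z": 0, "turn": 0}, {"claw": 0.07, "x": 0, "y": 0, "z": 0, "turn": 0}, {"claw": 0.07, "x": 0.002, "y": 0.001, "z": 0, "turn": 0}, {"claw": 0.07, "x": 0, "y": 0, "z": 0.012, "turn": 0}, {"claw": 0.07, "x": 0, "y": 0, "z": 0.007, "turn": 0}]'

```text
time_s: 2.9
ee_pos: [0.4971, -0.32, 0.0328]
ee_rot: [[-0.0, 1.0, -0.001], [1.0, 0.0, 0.0], [0.0, -0.001, -1.0]]
contact_force: [0.0, 0.4, -0.2]
grip_width: 0.818
finger_force: 0.0
```

arm_command --deltas '[{"claw": 0.03, "x": 0, "y": 0, "z": 0, "turn": 0}, {"claw": 0.03, "x": 0, "y": 0, "z": 0, "turn": 0}, {"claw": 0.03, "x": 0, "y": 0, "z": 0, "turn": 0}, {"claw": 0.03, "x": 0, "y": 0, "z": 0, "turn": 0}, {"claw": 0.03, "x": 0, "y": 0, "z": 0, "turn": 0}]' --newtons 60

```text
time_s: 3.4
ee_pos: [0.4975, -0.3204, 0.034]
ee_rot: [[-0.0, 1.0, 0.0], [1.0, 0.0, -0.0], [-0.0, 0.0, -1.0]]
contact_force: [0.2, -0.1, -1.0]
grip_width: 0.483
finger_force: 60.7
```

Gripped at a 41 mm opening with 60 N. Next I'll lift and carry toward the dispenser.

arm_command --deltas '[{"claw": 0.03, "x": 0, "y": 0, "z": -0.02, "turn": 0}, {"claw": 0.03, "x": 0, "y": 0, "z": -0.04, "turn": 0}, {"claw": 0.03, "x": 0, "y": 0, "z": -0.05, "turn": 0}, {"claw": 0.03, "x": 0, "y": 0, "z": -0.05, "turn": 0}, {"claw": 0.03, "x": 0.02, "y": 0, "z": -0.04, "turn": 0}]'

```text
time_s: 3.9
ee_pos: [0.4981, -0.3021, 0.2372]
ee_rot: [[0.001, 1.0, 0.003], [1.0, -0.001, -0.002], [-0.002, 0.003, -1.0]]
contact_force: [1.2, 0.8, -1.5]
grip_width: 0.481
finger_force: 61.1
```

arm_command --deltas '[{"claw": 0.03, "x": 0.04, "y": 0.003, "z": -0.02, "turn": 0}, {"claw": 0.03, "x": 0.048, "y": 0.003, "z": 0, "turn": 0}, {"claw": 0.03, "x": 0.048, "y": 0.003, "z": 0, "turn": 0}, {"claw": 0.03, "x": 0.048, "y": 0.003, "z": 0, "turn": 0}, {"claw": 0.03, "x": 0.048, "y": 0.003, "z": 0, "turn": 0}]'

```text
time_s: 4.4
ee_pos: [0.512, -0.0666, 0.2542]
ee_rot: [[0.0, 1.0, 0.001], [1.0, -0.0, -0.0], [-0.0, 0.001, -1.0]]
contact_force: [1.4, -0.6, -1.8]
grip_width: 0.484
finger_force: 61.2
```

arm_command --deltas '[{"claw": 0.03, "x": 0.048, "y": 0.003, "z": 0, "turn": 0}, {"claw": 0.03, "x": 0.04, "y": 0.003, "z": 0, "turn": 0}, {"claw": 0.03, "x": 0.02, "y": 0.003, "z": 0, "turn": 0}, {"claw": 0.03, "x": 0, "y": 0, "z": 0, "turn": 0}, {"claw": 0.03, "x": 0, "y": 0, "z": 0, "turn": 0}]'

```text
time_s: 4.9
ee_pos: [0.5211, 0.0397, 0.2539]
ee_rot: [[-0.002, 1.0, -0.0], [1.0, 0.002, -0.0], [-0.0, -0.0, -1.0]]
contact_force: [0.6, 0.0, -1.1]
grip_width: 0.478
finger_force: 61.2
```

```bash
python3 - <<'E'
from h import *
o=ctrl.get_obs(); im=ctrl.read_camera('wrist'); s=ctrl.read_camera('side')
print(o['time_s'],o['ee_pos'],o['grip_width'],o['finger_force'])
b=cv2.resize(s[60:220,220:350],None,fx=2.49,fy=2.49,interpolation=2)
cv2.imwrite('pics/w4.png',np.hstack([im[:398,100:560],b[:398]])); cv2.imwrite('pics/w4full.png',im)
E
```

```text
4.9 [0.52110572 0.0396657  0.25386634] 0.47808816607243815 61.175923347473145
```

View pics/w4.png

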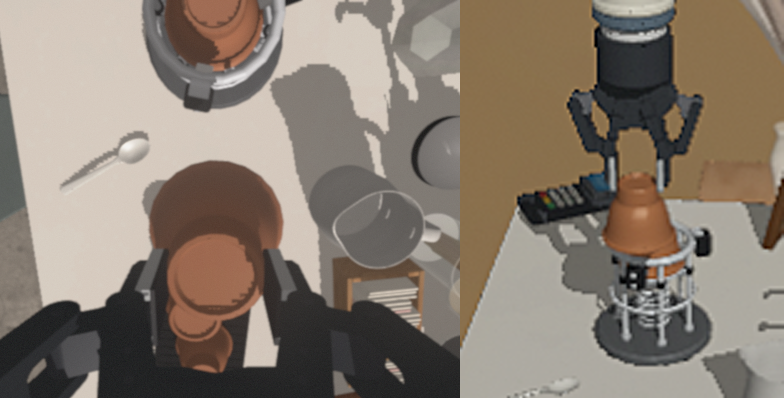

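The cup is held upright. The dispenser ring is cut off at the top of the wrist picture, so I'll move closer and measure it with a full view.

arm_command --deltas '[{"claw": 0.03, "x": 0.02, "y": 0, "z": -0.005, "turn": 0}, {"claw": 0.03, "x": 0.02, "y": 0, "z": 0, "turn": 0}, {"claw": 0.03, "x": 0, "y": 0, "z": 0, "turn": 0}, {"claw": 0.03, "x": 0, "y": 0, "z": 0, "turn": 0}]'

```text
time_s: 5.4
ee_pos: [0.5213, 0.0786, 0.2588]
ee_rot: [[0.0, 1.0, -0.0], [1.0, -0.0, -0.0], [-0.0, -0.0, -1.0]]
contact_force: [0.6, 0.7, -2.2]
grip_width: 0.477
finger_force: 61.2
```

```bash
python3 - <<'E'
from h import *
o=ctrl.get_obs(); im=ctrl.read_camera('wrist')
print(o['time_s'],o['ee_pos'],o['grip_width'],o['finger_force'])
cv2.imwrite('pics/w5full.png',im); cv2.imwrite('pics/w5.png',cv2.resize(im[0:190,200:440],None,fx=3,fy=3,interpolation=2))
import pickle; pickle.dump(o,open('o5.pkl','wb'))
E
```

```text
5.4 [0.52128766 0.07863272 0.2588296 ] 0.4766644413923601 61.167672872543335
```

View pics/w5.png

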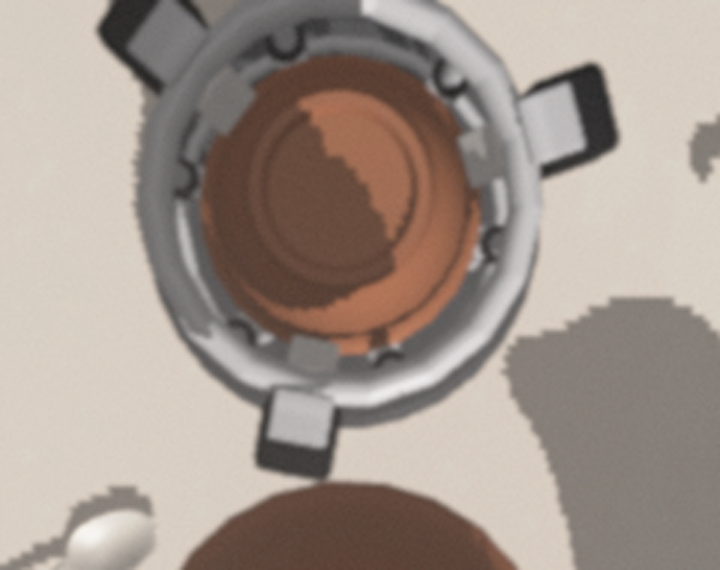

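The foot top of the loaded cup is at about (313.3,62.3) in full-frame pixels. The ring centre is at about (313.3,68.5), and the held cup's lip is centred near column 316.

```bash
python3 - <<'E'
from h import *
import pickle;o=pickle.load(open('o5.pkl','rb'))
f=(313.3,62.3)
print(plane('wrist',f,.176,o),[tri(ray('wrist',f,o),ray(n,u)) for n,u in(('scene',(299.5,244)),('side',(296.8,146.4)))])
print('ring',plane('wrist',(313.3,68.5),.136,o),tri(ray('wrist',(313.3,68.5),o),ray('scene',(300.5,258))))
E
```

```text
[0.51999663 0.17280903 0.176     ] [(array([0.51906268, 0.17212147, 0.17509053]), np.float64(0.0024077026969043644)), (array([0.51986098, 0.17294708, 0.17429731]), np.float64(0.0002519725473680678))]
ring [0.51974441 0.1718415  0.136     ] (array([0.51863138, 0.17132144, 0.1308169 ]), np.float64(0.002815633479983436))
```

arm_command --deltas '[{"claw": 0.03, "x": 0.03, "y": -0.0015, "z": 0, "turn": 0}, {"claw": 0.03, "x": 0.04, "y": 0, "z": 0, "turn": 0}, {"claw": 0.03, "x": 0.0235, "y": 0, "z": 0, "turn": 0}, {"claw": 0.03, "x": 0, "y": 0, "z": 0, "turn": 0}, {"claw": 0.03, "x": 0, "y": 0, "z": 0, "turn": 0}]' --newtons 90

```text
time_s: 5.95
ee_pos: [0.5198, 0.1723, 0.2587]
ee_rot: [[-0.001, 1.0, -0.0], [1.0, 0.001, -0.001], [-0.001, -0.0, -1.0]]
contact_force: [-0.4, -0.1, -1.0]
grip_width: 0.466
finger_force: 90.8
```

arm_command --deltas '[{"claw": 0.03, "x": 0, "y": 0, "z": 0.02, "turn": 0}, {"claw": 0.03, "x": 0, "y": 0, "z": 0.02, "turn": 0}, {"claw": 0.03, "x": 0, "y": 0, "z": 0.02, "turn": 0}, {"claw": 0.03, "x": 0, "y": 0, "z": 0.015, "turn": 0}, {"claw": 0.03, "x": 0, "y": 0, "z": 0.01, "turn": 0}]'

```text
time_s: 6.45
ee_pos: [0.5194, 0.1713, 0.1727]
ee_rot: [[0.002, 1.0, -0.002], [1.0, -0.002, -0.001], [-0.001, -0.002, -1.0]]
contact_force: [-0.4, -0.2, -1.8]
grip_width: 0.464
finger_force: 90.9
```

arm_command --deltas '[{"claw": 0.03, "x": 0, "y": 0, "z": 0.008, "turn": 0}, {"claw": 0.03, "x": 0, "y": 0, "z": 0.006, "turn": 0}, {"claw": 0.03, "x": 0, "y": 0, "z": 0.006, "turn": 0}, {"claw": 0.03, "x": 0, "y": 0, "z": 0, "turn": 0}]'

```text
time_s: 6.85
ee_pos: [0.5199, 0.1731, 0.1539]
ee_rot: [[-0.0, 1.0, 0.0], [1.0, 0.0, 0.0], [0.0, 0.0, -1.0]]
contact_force: [-1.7, 1.2, 2.3]
grip_width: 0.47
finger_force: 91.7
```

arm_command --deltas '[{"claw": 0.03, "x": 0, "y": 0, "z": 0.006, "turn": 0}, {"claw": 0.03, "x": 0, "y": 0, "z": 0.006, "turn": 0}, {"claw": 0.03, "x": 0, "y": 0, "z": 0.006, "turn": 0}, {"claw": 0.03, "x": 0, "y": 0, "z": 0.003, "turn": 0}, {"claw": 0.03, "x": 0, "y": 0, "z": 0, "turn": 0}]'

```text
time_s: 7.35
ee_pos: [0.5201, 0.1732, 0.1331]
ee_rot: [[-0.0, 1.0, 0.001], [1.0, 0.0, 0.0], [0.0, 0.001, -1.0]]
contact_force: [-1.3, 0.9, 4.8]
grip_width: 0.466
finger_force: 91.6
```

arm_command --deltas '[{"claw": 0.03, "x": 0, "y": 0, "z": 0.002, "turn": 0}, {"claw": 0.03, "x": 0, "y": 0, "z": 0.0015, "turn": 0}, {"claw": 0.03, "x": 0, "y": 0, "z": 0, "turn": 0}]'

```text
time_s: 7.65
ee_pos: [0.5202, 0.1732, 0.1298]
ee_rot: [[-0.0, 1.0, 0.001], [1.0, 0.0, 0.0], [0.0, 0.001, -1.0]]
contact_force: [-1.9, 0.5, 5.2]
grip_width: 0.465
finger_force: 91.6
```

```bash
python3 - <<'E'
from h import *
s=ctrl.read_camera('side');c=ctrl.read_camera('scene');o=ctrl.get_obs()
print(o['ee_pos'],o['contact_force'])
f=lambda i:cv2.resize(i,(400,480),interpolation=2)
cv2.imwrite('pics/p1.png',np.hstack([f(s[110:206,258:338]),f(c[200:320,250:350])]))
E
```

```text
[0.52017365 0.17321266 0.12991178] [-0.42685152 -0.35864287  5.94131666]
```

View pics/p1.png

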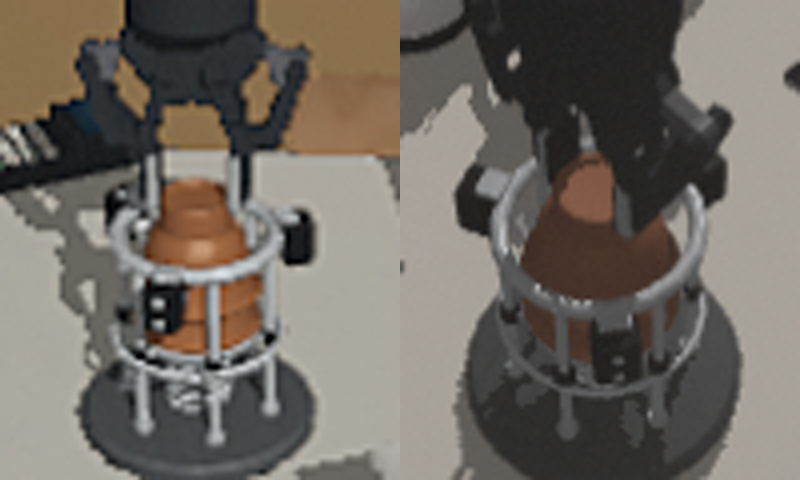

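The pile is pushed down, with the top cup's foot at about (298.6,148.4) in the side view. Now I'll release.

arm_command --deltas '[{"claw": 0.05, "x": 0, "y": 0, "z": 0, "turn": 0}, {"claw": 0.06, "x": 0, "y": 0, "z": 0, "turn": 0}, {"claw": 0.065, "x": 0, "y": 0, "z": -0.005, "turn": 0}, {"claw": 0.07, "x": 0, "y": 0, "z": -0.02, "turn": 0}, {"claw": 0.07, "x": 0, "y": 0, "z": -0.04, "turn": 0}]'

```text
time_s: 8.25
ee_pos: [0.5177, 0.1724, 0.1926]
ee_rot: [[-0.0, 1.0, -0.006], [1.0, 0.0, -0.002], [-0.002, -0.006, -1.0]]
contact_force: [0.9, -0.5, -0.4]
grip_width: 0.818
finger_force: 0.0
```

arm_command --deltas '[{"claw": 0.07, "x": -0.02, "y": 0, "z": -0.03, "turn": 0}, {"claw": 0.07, "x": -0.04, "y": 0, "z": -0.03, "turn": 0}, {"claw": 0.07, "x": -0.034, "y": 0, "z": 0, "turn": 0}, {"claw": 0.07, "x": 0, "y": 0, "z": 0, "turn": 0}, {"claw": 0.07, "x": 0, "y": 0, "z": 0, "turn": 0}]'

```text
time_s: 8.75
ee_pos: [0.5198, 0.0785, 0.2547]
ee_rot: [[0.002, 1.0, 0.0], [1.0, -0.002, 0.0], [0.0, 0.0, -1.0]]
contact_force: [0.1, 0.6, -0.0]
grip_width: 0.822
finger_force: 0.0
```

```bash
python3 - <<'E'
from h import *
o=ctrl.get_obs();w=ctrl.read_camera('wrist');s=ctrl.read_camera('side')
print(o['time_s'],o['ee_pos'],o['contact_force'])
f=lambda i:cv2.resize(i,(400,480),interpolation=2)
cv2.imwrite('pics/p2.png',np.hstack([f(s[110:206,258:338]),f(w[0:192,235:395])]))
import pickle; pickle.dump(o,open('o6.pkl','wb'))
E
```

```text
8.75 [0.51983019 0.07851367 0.25474844] [ 0.06956367  0.56893975 -0.01928253]
```

View pics/p2.png

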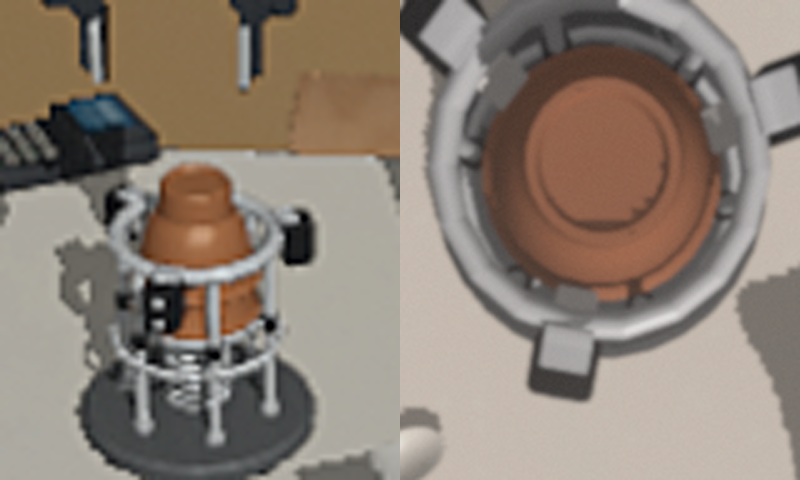

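The catches lie over the lip and the foot top is at about (297.2,146) in the side view and (315.8,62) in the wrist view. I'll check the height numerically while going back for the second cup.

```bash
python3 - <<'E'
from h import *
import pickle;o=pickle.load(open('o6.pkl','rb'))
print(tri(ray('wrist',(315.8,62),o),ray('side',(297.2,146))))
E
```

```text
(array([0.52069188, 0.17261966, 0.17586248]), np.float64(0.0005727949871803953))
```

arm_command --deltas '[{"claw": 0.07, "x": -0.03, "y": -0.002, "z": 0, "turn": 0}, {"claw": 0.07, "x": -0.048, "y": -0.002, "z": 0, "turn": 0}, {"claw": 0.07, "x": -0.048, "y": -0.002, "z": 0, "turn": 0}, {"claw": 0.07, "x": -0.048, "y": -0.003, "z": 0, "turn": 0}, {"claw": 0.07, "x": -0.048, "y": -0.003, "z": 0, "turn": 0}]'

```text
time_s: 9.35
ee_pos: [0.5079, -0.1435, 0.254]
ee_rot: [[-0.002, 1.0, -0.001], [1.0, 0.002, 0.0], [0.0, -0.001, -1.0]]
contact_force: [1.1, 0.5, 0.6]
grip_width: 0.816
finger_force: 0.0
```

arm_command --deltas '[{"claw": 0.07, "x": -0.045, "y": -0.002, "z": 0.015, "turn": 0}, {"claw": 0.07, "x": -0.035, "y": -0.002, "z": 0.02, "turn": 0}, {"claw": 0.07, "x": 0, "y": 0, "z": 0.03, "turn": 0}, {"claw": 0.07, "x": 0, "y": 0, "z": 0, "turn": 0}, {"claw": 0.07, "x": 0, "y": 0, "z": 0, "turn": 0}]'

```text
time_s: 9.85
ee_pos: [0.5039, -0.2218, 0.189]
ee_rot: [[-0.001, 1.0, -0.002], [1.0, 0.001, 0.001], [0.001, -0.002, -1.0]]
contact_force: [-0.1, -0.1, 1.3]
grip_width: 0.819
finger_force: 0.0
```

```bash
python3 - <<'E'
from h import *
o=ctrl.get_obs(); im=ctrl.read_camera('wrist'); print(o['time_s'],o['ee_pos'],o['contact_force'])
for c in cv2.findContours(brown(im),cv2.RETR_EXTERNAL,cv2.CHAIN_APPROX_NONE)[0]:
    x,y,w,h=cv2.boundingRect(c)
    if cv2.contourArea(c)>2000: print((x,y,w,h),plane('wrist',(x+w/2,y+h/2),.009,o))
g=cv2.medianBlur(im[:,:,2],5)
H=cv2.HoughCircles(g,cv2.HOUGH_GRADIENT_ALT,1.5,5,param1=80,param2=0.6,minRadius=18,maxRadius=70)
if H is not None:
    for u,v,r in H[0]: print(u,v,r,plane('wrist',(u,v),.071,o))
E
```

```text
9.85 [ 0.50393624 -0.22181339  0.18901623] [-0.13069655 -0.09626019  1.25188679]
(458, 226, 182, 96) [ 0.76395827 -0.33801313  0.009     ]
(278, 132, 79, 80) [ 0.50589828 -0.22312878  0.009     ]
(498, 8, 142, 205) [ 0.74956749 -0.161852    0.009     ]
(254, 1, 116, 125) [ 0.50035851 -0.11968579  0.009     ]
310.5 57.0 57.899963 [ 0.49992181 -0.12049502  0.071     ]
594.0 112.5 61.38356 [ 0.72648365 -0.16137482  0.071     ]
310.5 57.0 39.15027 [ 0.49992181 -0.12049502  0.071     ]
579.0 124.5 61.001846 [ 0.71655022 -0.17078577  0.071     ]
316.5 171.0 38.00303 [ 0.5047871  -0.20945483  0.071     ]
300.0 312.0 62.700325 [ 0.48949605 -0.34580105  0.071     ]
591.0 150.0 40.60355 [ 0.73085185 -0.19132338  0.071     ]
600.0 136.5 38.24889 [ 0.73568532 -0.18032099  0.071     ]
568.5 57.0 38.708725 [ 0.69758759 -0.12019509  0.071     ]
604.5 151.5 26.665567 [ 0.74223407 -0.19253492  0.071     ]
561.0 130.5 29.062817 [ 0.70301374 -0.1755769   0.071     ]
330.0 187.5 32.51871 [ 0.51632394 -0.22371128  0.071     ]
318.0 186.0 23.355253 [ 0.50610068 -0.2224225   0.071     ]
559.5 84.0 25.73194 [ 0.69463692 -0.1398173   0.071     ]
310.5 57.0 30.40782 [ 0.49992181 -0.12049502  0.071     ]
588.0 265.5 23.287718 [ 0.7517852  -0.29618083  0.071     ]
322.5 349.5 22.491945 [ 0.51121913 -0.38823052  0.071     ]
559.5 123.0 24.494963 [ 0.70060889 -0.16963258  0.071     ]
387.0 343.5 25.913195 [ 0.5742989  -0.38097031  0.071     ]
514.5 186.0 20.256224 [ 0.67294933 -0.22199832  0.071     ]
```

The first cup's foot top stands at 0.176, so it is held. The second cup's foot is at about (0.5055,-0.222), so I'll descend 155 mm and grip.

arm_command --deltas '[{"claw": 0.07, "x": 0, "y": 0.0015, "z": 0.035, "turn": 0}, {"claw": 0.07, "x": 0, "y": 0, "z": 0.045, "turn": 0}, {"claw": 0.07, "x": 0, "y": 0, "z": 0.04, "turn": 0}, {"claw": 0.07, "x": 0, "y": 0, "z": 0.025, "turn": 0}, {"claw": 0.07, "x": 0, "y": 0, "z": 0.01, "turn": 0}]'

```text
time_s: 10.4
ee_pos: [0.5055, -0.2217, 0.0335]
ee_rot: [[-0.002, 1.0, -0.001], [1.0, 0.002, 0.001], [0.001, -0.001, -1.0]]
contact_force: [0.3, 0.7, 0.1]
grip_width: 0.817
finger_force: 0.0
```

arm_command --deltas '[{"claw": 0.07, "x": 0, "y": 0, "z": 0, "turn": 0}, {"claw": 0.03, "x": 0, "y": 0, "z": 0, "turn": 0}, {"claw": 0.03, "x": 0, "y": 0, "z": 0, "turn": 0}, {"claw": 0.03, "x": 0, "y": 0, "z": 0, "turn": 0}, {"claw": 0.03, "x": 0, "y": 0, "z": 0, "turn": 0}]' --newtons 60

```text
time_s: 10.9
ee_pos: [0.5069, -0.2235, 0.0368]
ee_rot: [[-0.0, 1.0, 0.003], [1.0, 0.0, -0.001], [-0.001, 0.003, -1.0]]
contact_force: [-2.8, 0.1, 7.6]
grip_width: 0.478
finger_force: 59.5
```

arm_command --deltas '[{"claw": 0.03, "x": 0, "y": 0, "z": -0.005, "turn": 0}, {"claw": 0.03, "x": 0, "y": 0, "z": -0.02, "turn": 0}, {"claw": 0.03, "x": 0, "y": 0, "z": -0.04, "turn": 0}, {"claw": 0.03, "x": 0, "y": 0, "z": -0.05, "turn": 0}, {"claw": 0.03, "x": 0, "y": 0, "z": -0.05, "turn": 0}]'

```text
time_s: 11.4
ee_pos: [0.505, -0.2227, 0.2018]
ee_rot: [[-0.0, 1.0, -0.0], [1.0, 0.0, 0.0], [0.0, -0.0, -1.0]]
contact_force: [1.0, -1.3, -1.6]
grip_width: 0.472
finger_force: 60.9
```

arm_command --deltas '[{"claw": 0.03, "x": 0, "y": 0, "z": -0.045, "turn": 0}, {"claw": 0.03, "x": 0, "y": 0, "z": -0.01, "turn": 0}, {"claw": 0.03, "x": 0, "y": 0, "z": 0, "turn": 0}, {"claw": 0.03, "x": 0, "y": 0, "z": 0, "turn": 0}]'

```text
time_s: 11.8
ee_pos: [0.5045, -0.2225, 0.2534]
ee_rot: [[-0.0, 1.0, -0.001], [1.0, 0.0, 0.001], [0.001, -0.001, -1.0]]
contact_force: [-0.7, 1.0, -2.7]
grip_width: 0.476
finger_force: 61.0
```

```bash
python3 - <<'E'
from h import *
o=ctrl.get_obs(); im=ctrl.read_camera('wrist'); old=cv2.imread('pics/w5full.png')
print(o['time_s'],o['ee_pos'],np.round(o['ee_rot'],3).tolist(),o['grip_width'],o['finger_force'],o['contact_force'])
for i in(old,im):
    for c in cv2.findContours(brown(i),cv2.RETR_EXTERNAL,cv2.CHAIN_APPROX_NONE)[0]:
        if cv2.contourArea(c)>1500: print(cv2.boundingRect(c),cv2.contourArea(c))
    print('-')
E
```

```text
11.8 [ 0.50449583 -0.22246651  0.25340583] [[-0.0, 1.0, -0.001], [1.0, 0.0, 0.001], [0.001, -0.001, -1.0]] 0.4755887975180455 60.99365472793579 [-0.68032862  1.00895906 -2.6868274 ]
(250, 162, 133, 211) 18742.5
(267, 19, 93, 99) 6756.5
-
(438, 207, 173, 104) 8531.5
(247, 154, 132, 157) 15156.0
(471, 23, 118, 170) 4956.5
(263, 16, 97, 105) 7890.0
-
```

The held cup's lip sits about 8 rows higher than the first cup's did. I'll fit the lip arc and foot for both to tell an offset from a tilt.

```bash
cat >> h.py <<'E'
def lip(im,o,off=.029):
    cs=cv2.findContours(brown(im),cv2.RETR_EXTERNAL,cv2.CHAIN_APPROX_NONE)[0]
    c=max((c for c in cs if 300<cv2.boundingRect(c)[0]+cv2.boundingRect(c)[2]/2<335 and cv2.boundingRect(c)[1]>120),key=cv2.contourArea)[:,0]
    top=c[:,1].min(); c=c[c[:,1]<top+50]
    for z in(o['ee_pos'][2]-off+.003,):
        P=np.array([plane('wrist',u,z,o)[:2] for u in c])
        A=np.c_[2*P,np.ones(len(P))];s=np.linalg.lstsq(A,(P**2).sum(1),rcond=None)[0]
        print('lip centre-TCP',(s[:2]-np.array(o['ee_pos'])[:2]).round(4),'r',np.sqrt(s[2]+s[0]**2+s[1]**2).round(4))
E
python3 - <<'E'
from h import *
import pickle
lip(cv2.imread('pics/w5full.png'),pickle.load(open('o5.pkl','rb')))
o=ctrl.get_obs();im=ctrl.read_camera('wrist');cv2.imwrite('pics/w8.png',im);lip(im,o)
h=cv2.cvtColor(im,cv2.COLOR_BGR2HSV)
# side view silhouette of the held cup
s=ctrl.read_camera('side');m=brown(s);y0=np.array(o['ee_pos'])
for c in cv2.findContours(m,cv2.RETR_EXTERNAL,cv2.CHAIN_APPROX_NONE)[0]:
    if cv2.contourArea(c)>150:
        x,y,w,hh=cv2.boundingRect(c);print('side',(x,y,w,hh),cv2.contourArea(c))
        if 60<hh<150 or w<60:
            for r in range(y,y+hh,max(1,hh//8)):
                q=np.where(m[r,x:x+w])[0]; print(r,x+q.min(),x+q.max(),end='; ')
            print()
E
```

```text
lip centre-TCP [ 0.0006 -0.0027] r 0.0389
lip centre-TCP [-0.0013  0.0029] r 0.0377
side (203, 347, 22, 13) 166.0
347 212 219; 348 209 220; 349 207 222; 350 206 223; 351 205 223; 352 204 224; 353 204 224; 354 203 224; 355 203 224; 356 203 224; 357 203 224; 358 203 223; 359 209 222; 
side (337, 298, 105, 62) 2906.5
298 374 439; 305 341 377; 312 340 347; 319 337 439; 326 338 440; 333 340 441; 340 342 433; 347 344 440; 354 346 441; 
side (253, 186, 46, 84) 2254.0
186 267 273; 196 260 279; 206 256 284; 216 253 287; 226 269 285; 236 266 289; 246 262 295; 256 258 298; 266 265 291; 
side (290, 143, 19, 21) 158.5
143 294 299; 145 291 302; 147 290 303; 149 290 303; 151 293 304; 153 301 306; 155 301 306; 157 300 307; 159 299 307; 161 299 306; 163 299 299; 
side (340, 118, 24, 42) 197.5
118 359 360; 123 355 361; 128 344 361; 133 343 362; 138 341 360; 143 346 355; 148 344 353; 153 343 349; 158 341 345; 
side (389, 105, 14, 54) 425.0
105 402 402; 111 399 402; 117 396 402; 123 394 402; 129 392 401; 135 391 401; 141 391 402; 147 390 401; 153 389 400; 
side (623, 39, 17, 39) 305.5
39 635 637; 43 635 639; 47 633 639; 51 632 639; 55 630 639; 59 628 639; 63 628 639; 67 627 639; 71 624 639; 75 623 639; 
side (582, 2, 57, 28) 243.5
2 591 629; 5 582 634; 8 582 638; 11 582 623; 14 582 636; 17 582 635; 20 582 635; 23 583 633; 26 585 638; 29 590 637; 
side (552, 0, 48, 33) 180.5
0 552 597; 4 557 598; 8 563 598; 12 568 591; 16 574 598; 20 579 592; 24 584 599; 28 588 595; 32 594 599;
```

The lip differs by about 5 mm between the cups, so this one may be slightly tilted. There is plenty of time, so I'll set it back on the mat, release, remeasure and regrip a little higher.

arm_command --deltas '[{"claw": 0.03, "x": 0, "y": 0, "z": 0.05, "turn": 0}, {"claw": 0.03, "x": 0, "y": 0, "z": 0.05, "turn": 0}, {"claw": 0.03, "x": 0, "y": 0, "z": 0.05, "turn": 0}, {"claw": 0.03, "x": 0, "y": 0, "z": 0.04, "turn": 0}, {"claw": 0.03, "x": 0, "y": 0, "z": 0.02, "turn": 0}]'

```text
time_s: 12.45
ee_pos: [0.502, -0.2213, 0.0393]
ee_rot: [[-0.0, 1.0, -0.007], [1.0, 0.0, 0.003], [0.003, -0.007, -1.0]]
contact_force: [0.2, -0.8, -1.1]
grip_width: 0.471
finger_force: 61.0
```

arm_command --deltas '[{"claw": 0.03, "x": 0, "y": 0, "z": 0.007, "turn": 0}, {"claw": 0.03, "x": 0, "y": 0, "z": 0, "turn": 0}]'

```text
time_s: 12.65
ee_pos: [0.5036, -0.2221, 0.036]
ee_rot: [[-0.0, 1.0, -0.005], [1.0, 0.0, 0.002], [0.002, -0.005, -1.0]]
contact_force: [0.5, -0.9, -1.1]
grip_width: 0.469
finger_force: 66.6
```

arm_command --deltas '[{"claw": 0.03, "x": 0, "y": 0, "z": 0, "turn": 0}, {"claw": 0.03, "x": 0, "y": 0, "z": 0.001, "turn": 0}, {"claw": 0.03, "x": 0, "y": 0, "z": 0, "turn": 0}]'

```text
time_s: 12.95
ee_pos: [0.5056, -0.223, 0.0364]
ee_rot: [[-0.0, 1.0, 0.0], [1.0, 0.0, -0.0], [-0.0, 0.0, -1.0]]
contact_force: [-0.5, 0.6, -1.3]
grip_width: 0.472
finger_force: 66.4
```

arm_command --deltas '[{"claw": 0.03, "x": 0, "y": 0, "z": 0.001, "turn": 0}, {"claw": 0.03, "x": 0, "y": 0, "z": 0.001, "turn": 0}, {"claw": 0.03, "x": 0, "y": 0, "z": 0, "turn": 0}]'

```text
time_s: 13.25
ee_pos: [0.506, -0.223, 0.0355]
ee_rot: [[-0.0, 1.0, 0.001], [1.0, 0.0, -0.0], [-0.0, 0.001, -1.0]]
contact_force: [0.2, 2.1, 8.6]
grip_width: 0.476
finger_force: 67.7
```

arm_command --deltas '[{"claw": 0.05, "x": 0, "y": 0, "z": 0, "turn": 0}, {"claw": 0.065, "x": 0, "y": 0, "z": 0, "turn": 0}, {"claw": 0.07, "x": 0, "y": 0, "z": -0.002, "turn": 0}, {"claw": 0.07, "x": 0, "y": 0, "z": 0, "turn": 0}, {"claw": 0.07, "x": 0, "y": 0, "z": 0, "turn": 0}]'

```text
time_s: 13.75
ee_pos: [0.5055, -0.2229, 0.0364]
ee_rot: [[-0.0, 1.0, 0.0], [1.0, 0.0, -0.0], [-0.0, 0.0, -1.0]]
contact_force: [-0.9, 0.4, -0.1]
grip_width: 0.82
finger_force: 0.0
```

```bash
python3 - <<'E'
from h import *
o=ctrl.get_obs();im=ctrl.read_camera('wrist');print(o['ee_pos'],o['contact_force'])
lip(im,o,o['ee_pos'][2]-.005)
E
```

```text
[ 0.50550603 -0.22293194  0.03643349] [-0.86088908  0.40588667 -0.11772978]
lip centre-TCP [0.0019 0.0013] r 0.0399
```

Standing flat, the lip is 1.9 and 1.3 mm off the TCP. I'll shift slightly and regrip.

arm_command --deltas '[{"claw": 0.06, "x": 0.0015, "y": 0.0015, "z": 0, "turn": 0}, {"claw": 0.05, "x": 0, "y": 0, "z": 0, "turn": 0}, {"claw": 0.03, "x": 0, "y": 0, "z": 0, "turn": 0}, {"claw": 0.03, "x": 0, "y": 0, "z": 0, "turn": 0}, {"claw": 0.03, "x": 0, "y": 0, "z": 0, "turn": 0}]' --newtons 60

```text
time_s: 14.3
ee_pos: [0.5072, -0.2214, 0.0368]
ee_rot: [[-0.0, 1.0, 0.0], [1.0, 0.0, -0.0], [-0.0, 0.0, -1.0]]
contact_force: [-1.4, 2.0, 5.3]
grip_width: 0.473
finger_force: 59.8
```

```bash
python3 - <<'E'
from h import *
o=ctrl.get_obs();im=ctrl.read_camera('wrist');print(o['ee_pos'],o['contact_force'],o['grip_width'],o['finger_force'])
lip(im,o,o['ee_pos'][2]-.005)
E
```

```text
[ 0.50715993 -0.22142455  0.03680768] [-1.38210362  2.00192777  5.2919417 ] 0.4734070966280645 59.83922302722931
lip centre-TCP [ 0.0001 -0.0001] r 0.0398
```

arm_command --deltas '[{"claw": 0.03, "x": 0, "y": 0, "z": -0.01, "turn": 0}, {"claw": 0.03, "x": 0, "y": 0, "z": -0.04, "turn": 0}, {"claw": 0.03, "x": 0, "y": 0, "z": -0.05, "turn": 0}, {"claw": 0.03, "x": 0, "y": 0, "z": -0.05, "turn": 0}, {"claw": 0.03, "x": 0, "y": 0, "z": -0.05, "turn": 0}]'

```text
time_s: 14.85
ee_pos: [0.5063, -0.2211, 0.2386]
ee_rot: [[-0.0, 1.0, -0.0], [1.0, 0.0, 0.0], [0.0, -0.0, -1.0]]
contact_force: [0.8, -0.3, -2.2]
grip_width: 0.473
finger_force: 61.0
```

arm_command --deltas '[{"claw": 0.03, "x": 0, "y": 0, "z": -0.025, "turn": 0}, {"claw": 0.03, "x": 0.03, "y": 0.002, "z": 0, "turn": 0}, {"claw": 0.03, "x": 0.045, "y": 0.002, "z": 0, "turn": 0}, {"claw": 0.03, "x": 0.048, "y": 0.002, "z": 0, "turn": 0}, {"claw": 0.03, "x": 0.048, "y": 0.002, "z": 0, "turn": 0}]'

```text
time_s: 15.35
ee_pos: [0.5143, -0.049, 0.2618]
ee_rot: [[0.001, 1.0, 0.0], [1.0, -0.001, -0.0], [-0.0, 0.0, -1.0]]
contact_force: [1.0, 0.2, -0.8]
grip_width: 0.473
finger_force: 61.1
```

arm_command --deltas '[{"claw": 0.03, "x": 0.048, "y": 0.003, "z": 0, "turn": 0}, {"claw": 0.03, "x": 0.045, "y": 0.002, "z": 0, "turn": 0}, {"claw": 0.03, "x": 0.036, "y": 0, "z": 0, "turn": 0}, {"claw": 0.03, "x": 0, "y": 0, "z": 0, "turn": 0}, {"claw": 0.03, "x": 0, "y": 0, "z": 0, "turn": 0}]'

```text
time_s: 15.85
ee_pos: [0.5194, 0.0792, 0.2615]
ee_rot: [[-0.003, 1.0, -0.0], [1.0, 0.003, -0.0], [-0.0, -0.0, -1.0]]
contact_force: [0.6, -0.2, -1.1]
grip_width: 0.471
finger_force: 61.1
```

```bash
python3 - <<'E'
from h import *
o=ctrl.get_obs();im=ctrl.read_camera('wrist');print(o['time_s'],o['ee_pos'],o['contact_force'],o['grip_width'],o['finger_force'])
lip(im,o,.0318)
E
```

```text
15.85 [0.51940086 0.07922264 0.26149125] [ 0.56135582 -0.1741227  -1.07768217] 0.470686821714718 61.09783887863159
lip centre-TCP [ 0.0004 -0.0002] r 0.0385
```

The cup is well centred. I'll go over the dispenser and down, with a press target of TCP z ≈ 0.132.

arm_command --deltas '[{"claw": 0.03, "x": 0.03, "y": 0.0008, "z": 0, "turn": 0}, {"claw": 0.03, "x": 0.04, "y": 0, "z": 0, "turn": 0}, {"claw": 0.03, "x": 0.0235, "y": 0, "z": 0, "turn": 0}, {"claw": 0.03, "x": 0, "y": 0, "z": 0, "turn": 0}, {"claw": 0.03, "x": 0, "y": 0, "z": 0, "turn": 0}]' --newtons 90

```text
time_s: 16.4
ee_pos: [0.5206, 0.171, 0.2613]
ee_rot: [[0.0, 1.0, -0.0], [1.0, -0.0, -0.001], [-0.001, -0.0, -1.0]]
contact_force: [-0.5, -0.6, -1.6]
grip_width: 0.455
finger_force: 90.6
```

arm_command --deltas '[{"claw": 0.03, "x": 0, "y": 0, "z": 0.02, "turn": 0}, {"claw": 0.03, "x": 0, "y": 0, "z": 0.02, "turn": 0}, {"claw": 0.03, "x": 0, "y": 0, "z": 0.02, "turn": 0}, {"claw": 0.03, "x": 0, "y": 0, "z": 0.015, "turn": 0}, {"claw": 0.03, "x": 0, "y": 0, "z": 0.01, "turn": 0}]'

```text
time_s: 16.9
ee_pos: [0.5202, 0.1701, 0.1753]
ee_rot: [[0.002, 1.0, -0.002], [1.0, -0.002, -0.001], [-0.001, -0.002, -1.0]]
contact_force: [-0.4, -0.0, -1.7]
grip_width: 0.457
finger_force: 90.7
```

arm_command --deltas '[{"claw": 0.03, "x": 0, "y": 0, "z": 0.008, "turn": 0}, {"claw": 0.03, "x": 0, "y": 0, "z": 0.006, "turn": 0}, {"claw": 0.03, "x": 0, "y": 0, "z": 0.006, "turn": 0}, {"claw": 0.03, "x": 0, "y": 0, "z": 0, "turn": 0}]'

```text
time_s: 17.3
ee_pos: [0.5207, 0.1719, 0.1566]
ee_rot: [[-0.0, 1.0, 0.0], [1.0, 0.0, -0.0], [-0.0, 0.0, -1.0]]
contact_force: [-1.5, -0.5, 4.3]
grip_width: 0.456
finger_force: 91.5
```

Now .1566; 24.5 mm more.

arm_command --deltas '[{"claw": 0.03, "x": 0, "y": 0, "z": 0.006, "turn": 0}, {"claw": 0.03, "x": 0, "y": 0, "z": 0.006, "turn": 0}, {"claw": 0.03, "x": 0, "y": 0, "z": 0.006, "turn": 0}, {"claw": 0.03, "x": 0, "y": 0, "z": 0.003, "turn": 0}, {"claw": 0.03, "x": 0, "y": 0, "z": 0, "turn": 0}]'

```text
time_s: 17.8
ee_pos: [0.5211, 0.1721, 0.1361]
ee_rot: [[-0.0, 1.0, 0.001], [1.0, 0.0, 0.0], [0.0, 0.001, -1.0]]
contact_force: [-1.3, -1.8, 5.9]
grip_width: 0.452
finger_force: 91.7
```

arm_command --deltas '[{"claw": 0.03, "x": 0, "y": 0, "z": 0.002, "turn": 0}, {"claw": 0.03, "x": 0, "y": 0, "z": 0.001, "turn": 0}, {"claw": 0.03, "x": 0, "y": 0, "z": 0, "turn": 0}]'

```text
time_s: 18.1
ee_pos: [0.5212, 0.1721, 0.1334]
ee_rot: [[-0.001, 1.0, 0.001], [1.0, 0.001, 0.0], [0.0, 0.001, -1.0]]
contact_force: [-2.3, -1.2, 7.6]
grip_width: 0.459
finger_force: 91.8
```

arm_command --deltas '[{"claw": 0.03, "x": 0, "y": 0, "z": 0.001, "turn": 0}, {"claw": 0.03, "x": 0, "y": 0, "z": 0, "turn": 0}]'

```text
time_s: 18.3
ee_pos: [0.5212, 0.1721, 0.1325]
ee_rot: [[-0.001, 1.0, 0.001], [1.0, 0.001, 0.0], [0.0, 0.001, -1.0]]
contact_force: [-1.5, -1.6, 6.0]
grip_width: 0.456
finger_force: 91.8
```

arm_command --deltas '[{"claw": 0.05, "x": 0, "y": 0, "z": 0, "turn": 0}, {"claw": 0.06, "x": 0, "y": 0, "z": 0, "turn": 0}, {"claw": 0.065, "x": 0, "y": 0, "z": -0.005, "turn": 0}, {"claw": 0.07, "x": 0, "y": 0, "z": -0.02, "turn": 0}, {"claw": 0.07, "x": 0, "y": 0, "z": -0.04, "turn": 0}]'

```text
time_s: 18.8
ee_pos: [0.5187, 0.1715, 0.1948]
ee_rot: [[-0.0, 1.0, -0.006], [1.0, 0.0, -0.002], [-0.002, -0.006, -1.0]]
contact_force: [0.6, -0.5, 0.4]
grip_width: 0.817
finger_force: 0.0
```

arm_command --deltas '[{"claw": 0.07, "x": -0.02, "y": 0, "z": -0.03, "turn": 0}, {"claw": 0.07, "x": -0.04, "y": 0, "z": -0.03, "turn": 0}, {"claw": 0.07, "x": -0.034, "y": 0, "z": 0, "turn": 0}, {"claw": 0.07, "x": 0, "y": 0, "z": 0, "turn": 0}, {"claw": 0.07, "x": 0, "y": 0, "z": 0, "turn": 0}]'

```text
time_s: 19.3
ee_pos: [0.5208, 0.0776, 0.2568]
ee_rot: [[0.002, 1.0, 0.001], [1.0, -0.002, 0.0], [0.0, 0.001, -1.0]]
contact_force: [0.7, -0.2, 0.4]
grip_width: 0.82
finger_force: 0.0
```

```bash
python3 - <<'E'
from h import *
o=ctrl.get_obs();w=ctrl.read_camera('wrist');s=ctrl.read_camera('side');print(o['time_s'],o['ee_pos'],o['contact_force'])
h=cv2.imread('pics/side0.png')
for n,i,x0,x1,y0,y1 in(('start',h,275,325,125,200),('now',s,275,325,125,200)):
    m=brown(i)[y0:y1,x0:x1]; 
    print(n,[(y0+r,x0+q[0],x0+q[-1]) for r in range(y1-y0) if len(q:=np.where(m[r])[0])>3][:14])
m=brown(w)
for c in cv2.findContours(m,cv2.RETR_EXTERNAL,cv2.CHAIN_APPROX_NONE)[0]:
    if cv2.contourArea(c)>1500: print(cv2.boundingRect(c),cv2.contourArea(c))
H=cv2.HoughCircles(cv2.medianBlur(w[:200,220:420,2],3),cv2.HOUGH_GRADIENT_ALT,1.5,3,param1=60,param2=0.6,minRadius=22,maxRadius=50)
if H is not None:
    for u,v,r in H[0]: print(u+220,v,r,tri(ray('wrist',(u+220,v),o),ray('side',(297,146))))
E
```

```text
19.3 [0.52075796 0.07758525 0.25684075] [ 0.74443859 -0.24670232  0.37956967]
start [(125, np.int64(318), np.int64(324)), (126, np.int64(318), np.int64(324)), (127, np.int64(318), np.int64(324)), (129, np.int64(317), np.int64(324)), (130, np.int64(317), np.int64(324)), (132, np.int64(317), np.int64(324)), (134, np.int64(317), np.int64(321)), (138, np.int64(316), np.int64(322)), (139, np.int64(320), np.int64(323)), (140, np.int64(317), np.int64(324)), (144, np.int64(292), np.int64(300)), (145, np.int64(291), np.int64(302)), (146, np.int64(290), np.int64(302)), (147, np.int64(290), np.int64(303))]
now [(125, np.int64(318), np.int64(324)), (126, np.int64(318), np.int64(324)), (127, np.int64(318), np.int64(324)), (128, np.int64(318), np.int64(324)), (129, np.int64(317), np.int64(324)), (130, np.int64(317), np.int64(324)), (132, np.int64(317), np.int64(324)), (135, np.int64(316), np.int64(320)), (139, np.int64(316), np.int64(324)), (140, np.int64(317), np.int64(324)), (143, np.int64(294), np.int64(300)), (144, np.int64(292), np.int64(302)), (145, np.int64(291), np.int64(303)), (146, np.in
[... 688 characters left out ...]
.5 79.5 47.08474 (array([0.52512703, 0.15994704, 0.18346328]), np.float64(0.006602451902044619))
289.0 78.0 43.59014 (array([0.51255912, 0.16204509, 0.18211983]), np.float64(0.017967854677530985))
326.5 79.5 39.777176 (array([0.52512703, 0.15994704, 0.18346328]), np.float64(0.006602451902044619))
320.5 42.0 36.30107 (array([0.52181508, 0.18474963, 0.16922366]), np.float64(0.005547153812549556))
326.5 79.5 31.07623 (array([0.52512703, 0.15994704, 0.18346328]), np.float64(0.006602451902044619))
316.0 75.0 27.186249 (array([0.52145321, 0.16332365, 0.18116812]), np.float64(4.759544186201141e-05))
328.0 49.5 33.233727 (array([0.52464706, 0.17926022, 0.17271414]), np.float64(0.009965078154682228))
```

The foot top is back at the starting height with three cups in. An unheld cup would stand about 24 mm (a dozen or more rows) higher, so both are held. Handing in.

```bash
python3 -c "
from rig import ctrl
print(ctrl.job_done())"
```

```text
the job is handed in; nothing more can be done
None
```

I loaded both small cups into the dispenser and handed the job in at about 19.4 s; camera measurements put each one at the held height after release, and the large cup and pitcher were never touched.

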